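# Zero the rivet counter and hold a brake pad against the sprung stop

## Robot

A 6-joint arm with a two-finger parallel gripper is mounted at the origin on the work surface. World frame = base frame: x ahead of the robot, y to its left, z up, the work surface at z = 0. Lengths are in mm, angles in degrees, forces in N, time in s.
With the tool pointing down it reaches from about 300 to 850 mm from the base axis. Payload 4.2 kg.
Tool frame: the origin (TCP) lies midway between the tips of the shut fingers; the grasp point (between the pads) lies 19 mm behind it; z points along the fingers, y is the line along which they close (so a half turn about z gives the same grasp; the last joint's range is limited). The gripper opens to 91 mm and grips with 3 to 60 N. Pads are 32 mm wide; open, the fingers measure 118 mm over their backs; the gripper's body (76 mm by 178 mm) begins 60 mm behind the grasp point.
Start: joints at [-1.146, 18.312, 89.639, -0, 72.044, -1.146], TCP at [575.016, 0, 213.976] pointing down, gripper open.
Joint ranges: [-177.97, 177.97], [-48.28, 115.42], [12.27, 149.76], [-77.06, 257.06], [2.81, 150.46], [-146.56, 146.56]. Speed limits (degrees/s): [147.25, 147.25, 180, 180, 180, 180].

## Interface

Orientations are given as [roll, pitch, yaw] about the fixed x, y, z axes, in that order (R = Rz(yaw) Ry(pitch) Rx(roll)).
In Python, from workcell import state, grab_frame, camera_model, workorder gives the robot as it stands.
- The arm moves only by the tool carry_out, never from a script. Its argument "commands" is a list of rows, each a list of 7 numbers: the turn, a rotation vector about the tool's x, y, z in degrees, then the shift along the tool's x, y, z in mm, then the opening, from -1 (shut) to 1 (fully open). In form: [[ax, ay, az, dx, dy, dz, hand], ...]. A call has 1 to 20 rows; each row is the pose to reach, as a shift and turn from the pose commanded when the call began, along the tool's axes at that moment; what a row does not reach only later rows make up. A row lasts 1/10 s, in which the tool goes at most 50 mm and 8.59 degrees, less where a joint would pass 70% of its speed; a pose out of reach is approached as far as the arm can. A call with a gripper value outside its range is refused whole. The fingers move at their own pace and stop on an object; "force" is the grip in N (left out, the last holds). Time passes only in rows, so rows that repeat a pose let the fingers close. It gives the time, the measured TCP pose, the force, the opening and the grip force at its end, in the units of the state.
- state(): the state, without advancing time (a new reading comes with each control period).
- grab_frame(name): name is "scene" or "side" or "wrist"; returns the picture (480x640x3 uint8, red, green, blue); there is no depth.
- camera_model(name): a dict with "fx", "fy", "cx", "cy" (pixels), "dist" ([k1, k2, p1, p2, k3] as OpenCV has them; the pictures are not rectified), "origin" and "rotation" of the camera in the world; the wrist camera has in their place "mount" (4x4, takes a point from camera to tool coordinates, whose origin is the TCP and whose axes are the flange's). Camera axes: x right, y up, looking along -z (the intrinsics and any distortion apply to the point x, -y, -z); pixel columns grow to the right and rows downward; lengths in mm; the calibration is good to about 2 mm. A picture is of the moment at which its call begins: read the wrist's pose just before it. camera_model takes no time and is no camera call.
- workorder.job_done(): hands the job in; it is judged then, once.
The state is a dict: "time_s": time; "qpos": joint angles; "qvel": joint speeds; "effort": joint torques, N m; "ee_pos": TCP position; "ee_rot": TCP orientation; "force": force on the tool from outside, world axes, zero at the start; "torque": the same for the moment, N m; "gripper_width": finger opening in mm; "gripper_force": force on a finger pad.
Only numpy, scipy, OpenCV 4.12 (cv2) and the standard library are available. Lean on these libraries where they do the work, as an engineer would, in place of code of your own. Each camera call takes 0.05 s, during which the arm holds its last target. There are 200 camera calls.

## Task

Get the riveting fixture ready for the next winch brake pad: first turn the rivet counter's black bar knob anticlockwise (seen from above) fully back to its zero stop. Then pick up the loose brake pad, lay it flat on the fixture's bed, lengthwise towards the stop, square and centred on it, and push its end against the sprung stop plate with a steady force of about 8 N, so that the brass pointer stands between the two white lines, never driving the stop to the end of its travel. Be the third hand for the person who will rivet: the program finishes while still holding the pad pressed like that, with the knob at zero and the other things on the counter left alone.

Things in the scene. Friction and masses are not known exactly. Their poses are not given: they have to be found in the camera images.
- fixture: Riveting fixture, bolted down. Origin at counter height on the bed's middle line, 50 mm before the resting stop plate; x along the bed to the stop (away from the robot), y left, z up. Steel base plate x -90 to +155 mm, 100 mm wide, top (the bed) 12 mm above the counter. Behind the stop a dark steel spring housing: x 95 to 150 mm, 60 mm wide, top 48 mm above the counter, two white lines across it.
- reset_knob (a joint): Black bakelite reset knob of the rivet counter, vertical axis at fixture x = 0, y = -140 mm. Angle in rad: 0 at the zero stop (hard, range 0 to 2.0), growing clockwise seen from above; at angle a its bar points to the fixture's yaw minus a. Friction 0.03 N m, stays where left. At 0 a white-lined nose at one bar end meets a small steel pin (9 mm high).
- knob_grip (a point): Point on the knob's axis at the height to grip, 75 mm above the counter. The knob stands on the rivet counter, a grey box 100 x 84 x 45 mm (x, y, z) centred under it. Bar 44 mm long, 14 mm thick, from 6 to 40 mm above the box's top, on a disc 48 mm across and 6 mm thick.
- pad: The loose brake pad: a block 100 x 46 x 28 mm (x, y, z), about 0.3 to 0.5 kg, black lining 20 mm thick below, steel backing plate 8 mm thick on top, with two dark rivet holes. Starts flat on the counter. Origin: centre of its underside; x along its length, z up. Either end may go against the stop.
- stop (a joint): Travel of the sprung stop plate in m: 0 at rest, growing as it is pushed along the fixture's +x, hard end at 0.030. Spring of 600 N/m from zero, so 8 N gives about 0.014. Its brass pointer tip stands between the two white lines for 0.008 to 0.020 (about 5 to 12 N).
- stop_face (a point): Middle of the face of the stop plate that the pad is pressed against, 26 mm above the counter; at rest at x = 50 mm, y = 0 in the fixture's frame; it moves with the stop. The steel plate is 70 mm wide (y), its top 46 mm above the counter (the brass foot of the pointer on it reaches 52 mm).
- micrometer_case: Silver steel micrometer case 150 x 75 x 34 mm, a bystander. Origin: centre of underside.
- brake_shoe: Grey cast brake shoe, an arc about 140 mm long and 36 mm high, a bystander. Origin: at its underside, under the middle of the arc.
- washer_a: Copper washer, 40 mm across, 5 mm thick, a bystander.
- washer_b: Second copper washer, the same size, a bystander.
Not all that is in view belongs to the job. What is meant by the pad is not brown or red, and is the smaller of those in its own colour.

How it is judged (in metres and radians):
On the way, in this order (a step that is already met when the one before it is completed fails the run):
1. the reset knob is back at its zero stop (value of joint reset_knob below 0.08 rad), for 0.2 s.
2. the pad lies on the bed and is pressed against the stop with the pointer between the lines (z of pad in the frame of fixture between 0.008 and 0.017 m and angle between pad's own z axis and vertical below 0.08 rad and y of pad in the frame of fixture between -0.01 and 0.01 m and angle between the x axis of pad and the x axis of fixture, either way round below 0.14 rad and value of joint stop between 0.0075 and 0.0205 m and contact force between pad and stop between 3 and 15 N and contact force between the fingers and pad above 3 N and contact force between each of the arm, the fingers and stop below 0.5 N), for 0.3 s.
At the end, for the whole second after the job is handed in: Knob within 0.08 rad of zero; pad flat on the bed (5 mm, 0.08 rad), within 10 mm of its middle line and 0.14 rad of square; fingers holding it pressed, at rest, on the stop: travel 7.5 to 20.5 mm, contact 3 to 15 N, robot not touching the stop itself (all of step 2 and value of joint reset_knob below 0.08 rad and linear speed of pad below 0.01 m/s); the arm keeps its last pose, push and grip.
It fails at once if the stop is driven to the end of its travel (value of joint stop above 0.028 m).
It fails at once if a bystander object is moved by more than 30 mm (distance of any of micrometer_case, brake_shoe, washer_a, washer_b from where it was at the start of the episode above 0.03 m).
It also fails if it takes over 58 s, if anything falls off the work surface, if the arm or the gripper's body presses on something with over 40 N, if the wrist force passes 120 N, or if a joint passes its speed limit or range.

## Working session

There is one attempt and no reset: what is moved stays moved. The work goes in short steps, Python scripts to look and compute and a tool call to move; the robot and the scene stay as the last step left them, time stands still between calls to the robot, and variables do not carry over. Pictures are saved under pics/ and viewed, at most 10 in all, crops included, and the job is handed in when it is done.

Besides the shell and the picture viewer there is one more tool, called after "Request:" as name(argument=value, ...), one argument or row to a line, values as JSON. carry_out: Moves the arm, as the interface text tells. Its arguments: {"type":"object","properties":{"commands":{"type":"array"},"force":{"type":"number"}},"required":["commands"]}

```bash
ls; mkdir -p pics
python3 - <<'E'
from workcell import *
import cv2
for n in("scene","side"):
    m=camera_model(n);print(n,m)
    cv2.imwrite(f"pics/{n}0.png",grab_frame(n)[:,:,::-1])
print(camera_model("wrist"));s=state();print(s)
cv2.imwrite("pics/wrist0.png",grab_frame("wrist")[:,:,::-1])
E
```

```text
pics
scene {'fx': 612.2566969181743, 'fy': 612.2566969181743, 'cx': 322.0629458523804, 'cy': 247.1309908524271, 'dist': array([-0.21505962,  0.        ,  0.        ,  0.        ,  0.        ]), 'origin': array([1201.00708978, -770.40894335,  968.95154821]), 'rotation': array([49.49132192, -0.82368988, 39.38553521])}
side {'fx': 451.1067119990142, 'fy': 451.1067119990142, 'cx': 321.89343188292855, 'cy': 237.76016557155668, 'dist': array([0.04002171, 0.        , 0.        , 0.        , 0.        ]), 'origin': array([416.10848292, 641.44031439, 800.94868898]), 'rotation': array([  40.48205627,    0.47594602, -166.81093539])}
{'fx': 414.93031491161975, 'fy': 414.93031491161975, 'cx': 314.4134454155705, 'cy': 237.96026286334526, 'dist': array([-0.06138048,  0.        ,  0.        ,  0.        ,  0.        ]), 'mount': array([[-3.85322564e-04,  9.70006751e-01,  2.43077672e-01,
         6.76600834e+01],
       [ 9.99999589e-01,  1.74342830e-04,  8.89463362e-04,
        -1.07996978e+00],
       [ 8.20406616e-04,  2.43077915e-01, -9.70006420e-01,
        -1.69917065e+02],
       [ 0.00000000e+00,  0.00000000e+00,  0.00000000e+00,
         1.00000000e+00]])}
{'time_s': 0.1, 'qpos': array([-1.14503168e+00,  1.83471986e+01,  8.96993916e+01,  1.97520687e-03,
        7.20421287e+01, -1.14645728e+00]), 'qvel': array([ 0.03222461, -0.15330248, -0.16815567, -0.03281692,  0.04005733,
       -0.02663706]), 'effort': array([ 5.01049108e-04, -4.13330913e+01, -2.32510239e+01,  7.29743019e-02,
        4.21804120e-02, -4.88014211e-05]), 'ee_pos': array([5.74558032e+02, 2.94811478e-02, 2.13212319e+02]), 'ee_rot': array([-1.79911336e+02, -3.65275854e-03,  9.00008123e+01]), 'force': array([-0.16404955,  0.28038769,  0.52390309]), 'torque': array([ 0.06997569, -0.03840748, -0.04878968]), 'gripper_force': 0.0, 'gripper_width': 90.90204174960853}
```

View pics/scene0.png

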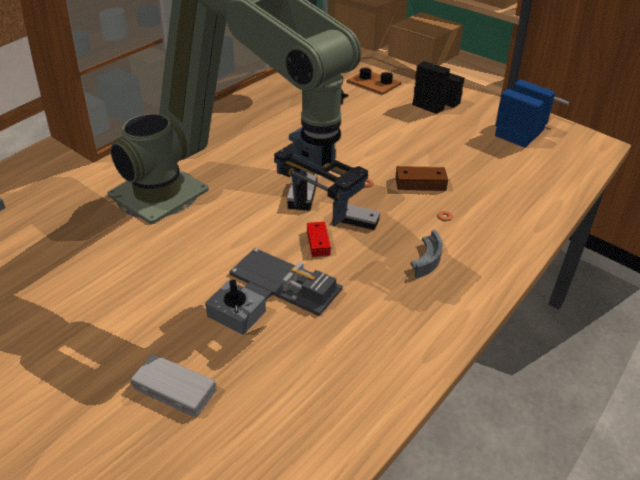

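View pics/side0.png

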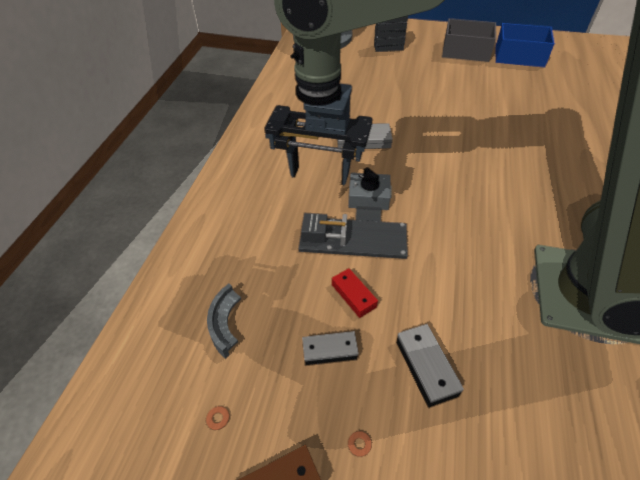

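```bash
cat > h.py <<'E'
import numpy as np, cv2
from workcell import *
from scipy.spatial.transform import Rotation as R
def rot(e): return R.from_euler('xyz',e,degrees=True).as_matrix()
def pose(n,s=None):
    m=camera_model(n)
    if n!="wrist": return m,np.array(m["origin"]),rot(m["rotation"])
    T=rot(s["ee_rot"]);M=m["mount"]
    return m,T@M[:3,3]+s["ee_pos"],T@M[:3,:3]
def K(m): return np.array([[m["fx"],0,m["cx"]],[0,m["fy"],m["cy"]],[0,0,1.]]),np.array(m["dist"])
def ray(P,px):
    m,o,Rm=P;k,d=K(m)
    u=cv2.undistortPoints(np.array(px,float).reshape(-1,1,2),k,d).reshape(-1,2)
    return o,np.c_[u[:,0],-u[:,1],-np.ones(len(u))]@Rm.T
def onz(P,px,z):
    o,d=ray(P,px); z=np.broadcast_to(z,len(d)); return o+d*((z-o[2])/d[:,2])[:,None]
def tri(P1,p1,P2,p2):
    o1,d1=ray(P1,p1);o2,d2=ray(P2,p2);out=[]
    for a,b in zip(d1,d2):
        t=np.linalg.lstsq(np.c_[a,-b],o2-o1,rcond=None)[0]
        x,y=o1+a*t[0],o2+b*t[1];out.append(np.r_[(x+y)/2,np.linalg.norm(x-y)])
    return np.array(out)
def proj(P,X):
    m,o,Rm=P;k,d=K(m);c=(np.atleast_2d(X)-o)@Rm
    return cv2.projectPoints(c*[1,-1,-1],np.zeros(3),np.zeros(3),k,d)[0].reshape(-1,2)
E
python3 - <<'E'
from h import *
np.set_printoptions(precision=1,suppress=True)
S=pose("side");C=pose("scene")
print(onz(S,[[330,347],[430,363],[371,178],[355,290],[407,256],[407,224],[300,250],[225,320],[217,418],[360,443],[280,470]],[28,28,85,28,12,12,12,36,5,5,28]))
print(onz(C,[[360,217],[319,240],[234,285],[257,252],[340,290],[175,385]],[28,28,85,12,12,34]))
E
python3 - <<'E'
import cv2
a=cv2.imread('pics/side0.png');b=cv2.imread('pics/scene0.png');w=cv2.imread('pics/wrist0.png')
import numpy as np
A=cv2.resize(a[160:375,295:435],None,fx=2.79,fy=2.79)[:600]
B=cv2.resize(b[190:340,200:390],None,fx=2,fy=2)
o=np.zeros((600,790,3),np.uint8);o[:A.shape[0],:A.shape[1]]=A;o[:300,400:780]=B
W=cv2.resize(w,(380,285));o[305:590,400:780]=W
cv2.imwrite('pics/m1.png',o)
E
```

```text
[[ 497.1  257.7   28. ]
 [ 314.1  247.4   28. ]
 [ 491.  -157.2   85. ]
 [ 474.7  122.4   28. ]
 [ 380.2   -2.7   12. ]
 [ 390.6  -98.5   12. ]
 [ 615.9   33.4   12. ]
 [ 705.9  251.5   36. ]
 [ 660.6  418.8    5. ]
 [ 413.7  403.5    5. ]
 [ 528.1  477.1   28. ]]
[[ 511.2  241.7   28. ]
 [ 490.2  105.1   28. ]
 [ 491.6 -174.6   85. ]
 [ 393.9  -10.2   12. ]
 [ 624.6   16.4   12. ]
 [ 559.6 -405.9   34. ]]
```

View pics/m1.png

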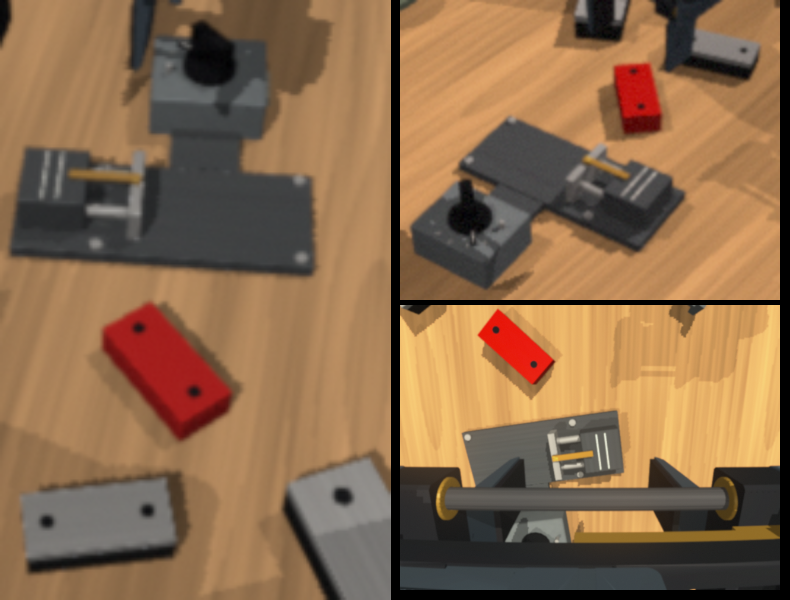

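Run:
```python
from h import *
np.set_printoptions(precision=1,suppress=True)
S=pose("side");C=pose("scene")
s=lambda u:[[295+a/2.79,160+b/2.79] for a,b in u]
c=lambda u:[[200+(a-400)/2,190+b/2] for a,b in u]
# screws -x+y, -x-y ; housing/line pts ; knob top ; pad right(-x) hole; red holes
ps=s([[301,257],[299,181],[136,330-2],[194,392],[210,66]]);pc=c([[511,121],[469,161],[634,72],[641,106],[467,215]])
print(tri(S,ps,C,pc))
st=state();W=pose("wrist",st)
w=lambda u:[[(a-400)*640/380,(b-305)*480/285] for a,b in u]
pw=w([[467,437],[496,330],[534,364],[618,412]])
print(st["ee_pos"],onz(W,pw,[12,28,28,12]))
print(proj(C,[[0,0,0],st["ee_pos"]]),proj(S,[[0,0,0],st["ee_pos"]]))
print(tri(W,pw[:1],S,ps[:1]),tri(W,pw[:1],C,pc[:1]), tri(W,pw[1:3],C,pc[2:4]), tri(W,pw[1:3],S,ps[2:4]))
```

```text
[[ 389.9  -10.3   14.2    1.1]
 [ 401.1  -91.9   13.6    0.5]
 [ 490.3  113.6   61.4   22.3]
 [ 462.8  127.8   -6.    22.8]
 [ 491.7 -177.8   49.5    3.8]]
[574.6   0.  213.3] [[385.8 -10.4  12. ]
 [449.9 141.5  28. ]
 [500.1  96.1  28. ]
 [620.1  27.8  12. ]]
[[157.6 192.7]
 [319.1 212.5]] [[590.9 292.8]
 [320.3 175.4]]
[[389.6  -8.5  17.2   2.5]] [[387.6  -9.7  13.6   1.8]] [[451.6 141.9  29.1   2.9]
 [501.2  96.3  30.4   1.4]] [[484.7 133.7  91.3  27. ]
 [469.   97.9 -52.1  30. ]]
```

Request:
carry_out(
  commands=[
    [0, 0, 0, -45, -13, 0, 1],
    [0, 0, 0, -90, -26, 0, 1],
    [0, 0, 0, -135, -40, 0, 1],
    [0, 0, 0, -180, -53, 0, 1],
    [0, 0, 0, -220, -66, 0, 1],
    [0, 0, 0, -250, -75, 0, 1],
    [0, 0, 0, -250, -75, 0, 1],
    [0, 0, 0, -250, -75, 0, 1],
  ],
)

```text
time_s: 0.95
ee_pos: [499.7, -250.2, 213.6]
ee_rot: [-180.0, -0.1, 89.9]
force: [0.0, 0.2, -0.1]
gripper_width: 91.1
gripper_force: 0.0
```

Run:
```python
from h import *
s=state();print(s["ee_pos"],s["ee_rot"],s["qpos"],s["time_s"])
import pickle;pickle.dump(s,open("w1.pkl","wb"))
cv2.imwrite("pics/wrist1.png",grab_frame("wrist")[:,:,::-1])
```

```text
[ 499.68106364 -250.16201974  213.61341917] [-1.79977070e+02 -5.69867240e-02  8.99039661e+01] [-2.77976545e+01  1.68900090e+01  9.17702690e+01  4.19920361e-02
  7.13865196e+01 -2.77150514e+01] 0.95
```

View pics/wrist1.png

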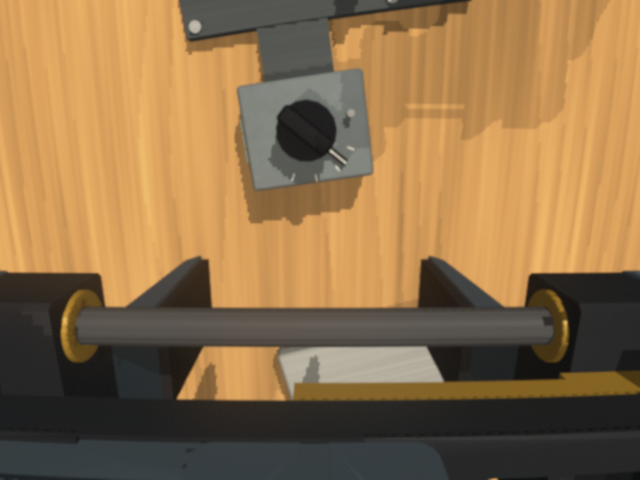

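Run:
```python
from h import *
import pickle
np.set_printoptions(precision=1,suppress=True)
W=pose("wrist",pickle.load(open("w1.pkl","rb")))
b=onz(W,[[238,86],[362,69],[373,173],[256,189]],45);print(b,b.mean(0))
e=np.diff(np.r_[b,b[:1]],axis=0);print(np.linalg.norm(e,axis=1),np.degrees(np.arctan2(e[:,1],e[:,0])))
print("disc",onz(W,[[305,130]],51),"bar", onz(W,[[284,111],[333,153],[342,158]],[85,85,60]))
w=[[194,27]];s=[[295+301/2.79,160+257/2.79],[295+299/2.79,160+181/2.79]]
print("screw -y",onz(W,w,12),tri(W,w,pose("side"),s[1:]),tri(W,w,pose("scene"),[[200+69/2,190+161/2]]))
# box near corners in side (v=65ish): side crop (268,107) is -x+y, (150,105) is +x+y
print("box",tri(W,[[238,86],[362,69]],pose("side"),[[295+268/2.79,160+106/2.79],[295+150/2.79,160+102/2.79]]))
a=cv2.imread('pics/wrist0.png')[150:350,60:400];A=cv2.resize(a,None,fx=2.3,fy=2.3,interpolation=cv2.INTER_CUBIC)
cv2.imwrite('pics/c2.png',A)
```

```text
[[ 439.  -145.2   45. ]
 [ 535.2 -132.9   45. ]
 [ 545.8 -212.9   45. ]
 [ 450.4 -225.8   45. ]] [ 492.6 -179.2   45. ]
[97.  80.7 96.3 81.4] [   7.2  -82.4 -172.3   98.1]
disc [[ 491.1 -179.    51. ]] bar [[ 477.4 -166.4   85. ]
 [ 511.5 -195.3   85. ]
 [ 519.6 -200.1   60. ]]
screw -y [[397.9 -93.5  12. ]] [[399.7 -93.4  12.5   3.3]] [[399.  -92.5  12.6   3.1]]
box [[ 438.1 -145.    42.6    0.9]
 [ 536.6 -131.9   38.5    1.6]]
```

View pics/c2.png

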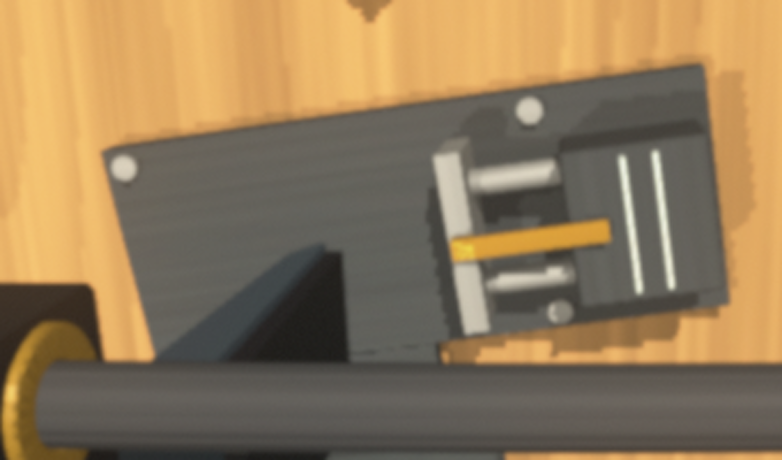

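Run:
```python
from h import *
np.set_printoptions(precision=1,suppress=True)
W=pose("wrist",dict(ee_pos=np.array([574.56,.03,213.2]),ee_rot=[-179.91,0,90]))
q=lambda u:[[60+a/2.3,150+b/2.3] for a,b in u]
P=onz(W,q([[104,150],[703,66],[727,302],[432,155],[467,334],[452,250],[124,168],[530,111],[558,130]]),[12,12,12,46,46,52,12,12,48])
th=np.radians(7.7);O=np.array([473.2,-40.3]);r=np.array([[np.cos(th),np.sin(th)],[-np.sin(th),np.cos(th)]])
for p in P: print(p, r@(p[:2]-O))
d=P[1]-P[0];print(np.degrees(np.arctan2(d[1],d[0])),np.linalg.norm(d))
```

```text
[379.2  -3.7  12. ] [-88.2  48.9]
[618.5  29.2  12. ] [153.3  49.4]
[631.3 -67.7  12. ] [153.  -48.3]
[517.7   0.8  46. ] [49.6 34.7]
[528.2 -68.1  46. ] [ 50.8 -35. ]
[524.6 -33.1  52. ] [51.9  0.2]
[386.6 -11.1  12. ] [-81.9  40.6]
[551.2  11.6  12. ] [84.3 40.9]
[563.3  10.2  48. ] [96. 38.]
7.812196006930736 241.58690001313326
```

Request:
carry_out(
  commands=[
    [0, 0, -8, 12, -1, 13, 0.1],
    [0, 0, -16, 24, -2, 26, 0.1],
    [0, 0, -24, 36, -4, 40, 0.1],
    [0, 0, -32, 48, -6, 55, 0.1],
    [0, 0, -40, 60, -7, 70, 0.1],
    [0, 0, -46, 71, -8, 85, 0.1],
    [0, 0, -50, 71, -8, 95, 0.1],
    [0, 0, -50, 71, -8, 110, 0.1],
    [0, 0, -50, 71, -8, 110, 0.1],
  ],
  force=15,
)

```text
time_s: 1.9
ee_pos: [491.0, -176.9, 102.4]
ee_rot: [-179.9, -0.2, 140.1]
force: [-0.2, -0.1, -0.4]
gripper_width: 50.2
gripper_force: 0.0
```

Request:
carry_out(
  commands=[
    [0, 0, 0, 0, 0, 20, 0.1],
    [0, 0, 0, 0, 0, 40, 0.1],
    [0, 0, 0, 0, 0, 47, 0.1],
    [0, 0, 0, 0, 0, 47, -1],
    [0, 0, 0, 0, 0, 47, -1],
    [0, 0, 0, 0, 0, 47, -1],
    [0, 0, 0, 0, 0, 47, -1],
    [0, 0, 0, 0, 0, 47, -1],
  ],
  force=15,
)

```text
time_s: 2.7
ee_pos: [492.8, -179.0, 57.7]
ee_rot: [179.9, 0.1, 140.0]
force: [0.2, 1.3, 0.8]
gripper_width: 13.7
gripper_force: 15.0
```

Request:
carry_out(
  commands=[
    [0, 0, -6, 0, 0, 0, -1],
    [0, 0, -12, 0, 0, 0, -1],
    [0, 0, -18, 0, 0, 0, -1],
    [0, 0, -24, 0, 0, 0, -1],
    [0, 0, -30, 0, 0, 0, -1],
    [0, 0, -36, 0, 0, 0, -1],
    [0, 0, -41, 0, 0, 0, -1],
    [0, 0, -45, 0, 0, 0, -1],
    [0, 0, -47, 0, 0, 0, -1],
    [0, 0, -47, 0, 0, 0, -1],
  ],
)

```text
time_s: 3.7
ee_pos: [492.7, -179.1, 57.6]
ee_rot: [-180.0, 0.1, -173.0]
force: [0.5, -0.1, 3.2]
gripper_width: 13.9
gripper_force: 15.0
```

```bash
python3 -c "
from workcell import *
s=state();print(s['torque'],s['force'],s['ee_rot'],s['qpos'],s['gripper_width'])"
```

```text
[ 0.23976688 -0.17250556 -0.00508695] [ 0.50218294 -0.07101907  3.23638953] [-1.79966490e+02  1.03691988e-01 -1.73017494e+02] [-2.12484754e+01  2.25028933e+01  1.08720110e+02  2.60012583e-02
  4.86697910e+01 -1.18248104e+02] 13.922977971200913
```

Request:
carry_out(
  commands=[
    [0, 0, -1, 0, 0, 0, -1],
    [0, 0, -2, 0, 0, 0, -1],
    [0, 0, -3, 0, 0, 0, -1],
    [0, 0, -3, 0, 0, 0, -1],
  ],
)

```text
time_s: 4.1
ee_pos: [492.7, -179.1, 57.6]
ee_rot: [-180.0, 0.1, -170.1]
force: [-0.5, 0.5, 5.9]
gripper_width: 14.3
gripper_force: 15.3
```

```bash
python3 -c "
from workcell import *
s=state();print(s['torque'],s['force'],s['ee_rot'],s['gripper_width'])"
```

```text
[ 0.22251847 -0.16650764 -0.65836192] [-0.48022011  0.54683692  5.87454522] [-1.79979447e+02  1.08448327e-01 -1.70079418e+02] 14.263523303134074
```

Request:
carry_out(
  commands=[
    [0, 0, 1, 0, 0, 0, 0],
    [0, 0, 2, 0, 0, 0, 0],
    [0, 0, 2, 0, 0, 0, 0],
    [0, 0, 2, 0, 0, -40, 0],
    [0, 0, 2, 0, 0, -80, 0.5],
    [0, 0, 2, -10, 25, -115, 1],
    [0, 0, 2, -25, 65, -135, 1],
    [0, 0, 2, -42, 105, -150, 1],
    [0, 0, 2, -60, 148, -157, 1],
    [0, 0, 2, -78, 190, -157, 1],
    [0, 0, 2, -95, 232, -157, 1],
    [0, 0, 2, -112, 274, -157, 1],
    [0, 0, 2, -129, 316, -157, 1],
    [0, 0, 2, -146, 358, -157, 1],
    [0, 0, 2, -160, 392, -157, 1],
    [0, 0, 2, -166, 406, -157, 1],
    [0, 0, 2, -166, 406, -157, 1],
    [0, 0, 2, -166, 406, -157, 1],
  ],
)

```text
time_s: 5.9
ee_pos: [584.6, 248.5, 213.5]
ee_rot: [-179.9, -0.1, -172.0]
force: [-0.2, -0.1, -0.9]
gripper_width: 90.8
gripper_force: 0.0
```

Run:
```python
from h import *
import pickle
s=state();pickle.dump(s,open("w2.pkl","wb"));print(s["ee_pos"],s["ee_rot"],s["time_s"])
a=grab_frame("wrist")[:,:,::-1];c=grab_frame("scene")[:,:,::-1]
cv2.imwrite("pics/wrist2.png",a);cv2.imwrite("pics/scene2.png",c)
o=np.zeros((600,790,3),np.uint8);o[:360,:480]=cv2.resize(a,(480,360))
o[:300,490:790]=cv2.resize(c[250:340,200:290],(300,300))
cv2.imwrite("pics/m3.png",o)
```

```text
[584.57315751 248.45256131 213.51101173] [-1.79916473e+02 -7.87178382e-02 -1.72001280e+02] 5.9
```

View pics/m3.png

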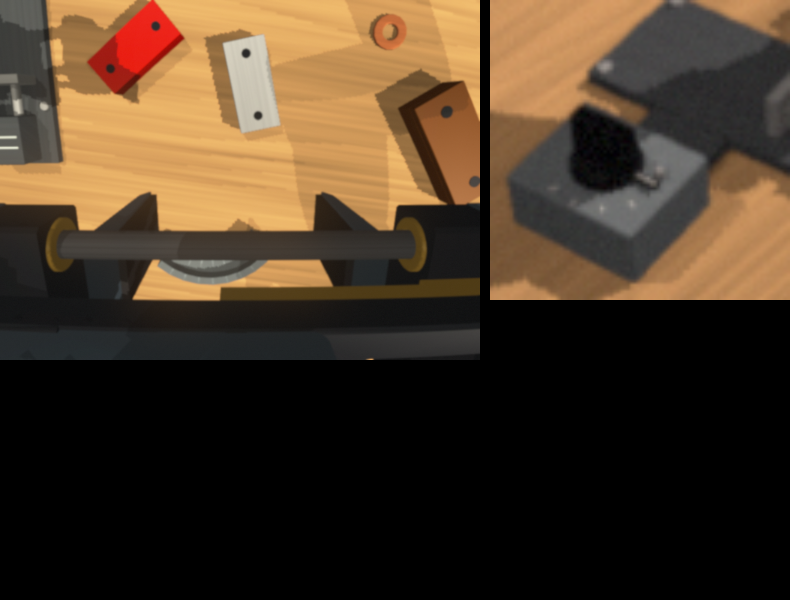

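Run:
```python
from h import *
import pickle
np.set_printoptions(precision=1,suppress=True)
W=pose("wrist",pickle.load(open("w2.pkl","rb")))
a=cv2.imread("pics/wrist2.png");h=cv2.cvtColor(a,cv2.COLOR_BGR2HSV)
m=((h[...,1]<60)&(h[...,2]>120)).astype(np.uint8)*255
m[:,:270]=0;m[:,400:]=0;m[200:]=0;m=cv2.morphologyEx(m,cv2.MORPH_CLOSE,np.ones((15,15)))
c=max(cv2.findContours(m,0,2)[0],key=cv2.contourArea)
p=onz(W,c.reshape(-1,2),28)
r=cv2.minAreaRect(p[:,:2].astype(np.float32));print(r, cv2.boxPoints(r))
hw=np.array([[246,53],[258,115.5]])*4/3
print("holes",onz(W,hw,28))
hs=[[295+147/2.79,160+510/2.79],[295+47/2.79,160+521/2.79]]
print(tri(W,hw,pose("side"),hs))
print(tri(pose("scene"),[[200+(743-400)/2,190+50/2]],pose("side"),hs[1:]))
```

```text
((495.7061767578125, 253.05560302734375), (98.95552825927734, 45.200828552246094), 19.80055046081543) [[441.5 257.6]
 [456.8 215. ]
 [549.9 248.6]
 [534.6 291.1]]
holes [[463.9 242.   28. ]
 [528.  265.1  28. ]]
[[465.4 242.5  30.2   2.5]
 [529.  265.2  29.3   2.1]]
[[529.8 265.5  29.7   0.3]]
```

Request:
carry_out(
  commands=[
    [0, 0, -6, 30, 6, 30, 1],
    [0, 0, -12, 60, 11, 60, 1],
    [0, 0, -12, 88, 16, 95, 1],
    [0, 0, -12, 88, 16, 130, 1],
    [0, 0, -12, 88, 16, 160, 1],
    [0, 0, -12, 88, 16, 180, 1],
    [0, 0, -12, 88, 16, 195, 1],
    [0, 0, -12, 88, 16, 206, 1],
    [0, 0, -12, 88, 16, 206, 1],
  ],
  force=35,
)

```text
time_s: 6.9
ee_pos: [494.9, 251.9, 7.1]
ee_rot: [-180.0, -0.1, -160.1]
force: [-0.7, 0.2, -0.1]
gripper_width: 91.3
gripper_force: 0.0
```

Request:
carry_out(
  commands=[
    [0, 0, 0, 0, 0, 0, -1],
    [0, 0, 0, 0, 0, 0, -1],
    [0, 0, 0, 0, 0, 0, -1],
    [0, 0, 0, 0, 0, 0, -1],
    [0, 0, 0, 0, 0, 0, -1],
    [0, 0, 0, 0, 0, 0, -1],
  ],
  force=35,
)

```text
time_s: 7.5
ee_pos: [495.7, 253.3, 8.1]
ee_rot: [-180.0, 0.0, -160.0]
force: [-0.5, -0.1, 0.2]
gripper_width: 46.1
gripper_force: 0.1
```

Request:
carry_out(
  commands=[
    [0, 0, 0, 0, 0, 0, -1],
    [0, 0, 0, 0, 0, 0, -1],
    [0, 0, 0, 0, 0, -10, -1],
    [0, 0, 0, 0, 0, -30, -1],
    [0, 0, 0, 0, 0, -60, -1],
    [0, 0, 0, 0, 0, -85, -1],
    [0, 0, 0, 0, 0, -85, -1],
  ],
  force=35,
)

```text
time_s: 8.2
ee_pos: [497.7, 254.2, 96.2]
ee_rot: [180.0, 0.4, -160.0]
force: [0.6, 1.5, -4.4]
gripper_width: 45.6
gripper_force: 35.0
```

Request:
carry_out(
  commands=[
    [0, 0, 0, 7, -14, -85, -1],
    [0, 0, 2, 22, -42, -85, -1],
    [0, 0, 4, 39, -76, -85, -1],
    [0, 0, 6, 57, -110, -85, -1],
    [0, 0, 8, 74, -144, -85, -1],
    [0, 0, 10, 92, -178, -85, -1],
    [0, 0, 12, 109, -212, -85, -1],
    [0, 0, 12.2, 124, -240, -85, -1],
    [0, 0, 12.2, 132, -257, -85, -1],
    [0, 0, 12.2, 136, -265, -85, -1],
    [0, 0, 12.2, 136, -265, -85, -1],
  ],
)

```text
time_s: 9.3
ee_pos: [457.7, -42.8, 176.9]
ee_rot: [180.0, -0.1, -172.3]
force: [1.6, 0.9, -3.9]
gripper_width: 45.9
gripper_force: 35.0
```

Request:
carry_out(
  commands=[
    [0, 0, 0, 0, 0, 30, -1],
    [0, 0, 0, 0, 0, 65, -1],
    [0, 0, 0, 0, 0, 100, -1],
    [0, 0, 0, 0, 0, 125, -1],
    [0, 0, 0, 0, 0, 140, -1],
    [0, 0, 0, 0, 0, 148, -1],
    [0, 0, 0, 0, 0, 148, -1],
    [0, 0, 0, 0, 0, 148, -1],
  ],
)

```text
time_s: 10.1
ee_pos: [459.2, -41.9, 30.4]
ee_rot: [-180.0, 0.1, -172.2]
force: [0.7, 0.4, -3.7]
gripper_width: 45.6
gripper_force: 35.0
```

Run:
```python
from h import *
s=state();print(s["ee_pos"],s["ee_rot"],s["force"],s["torque"])
a=grab_frame("side")[:,:,::-1];b=grab_frame("scene")[:,:,::-1]
o=np.zeros((400,800,3),np.uint8);o[:,:395]=cv2.resize(a[170:290,290:409],(395,400));o[:,405:]=cv2.resize(b[210:330,225:344],(395,400))
cv2.imwrite("pics/m4.png",o)
```

```text
[459.17053829 -41.85878846  30.41995316] [-1.79992152e+02  6.76487540e-02 -1.72164038e+02] [ 0.70717489  0.39377872 -3.70413627] [ 0.13352114 -0.06475085  0.04983362]
```

View pics/m4.png

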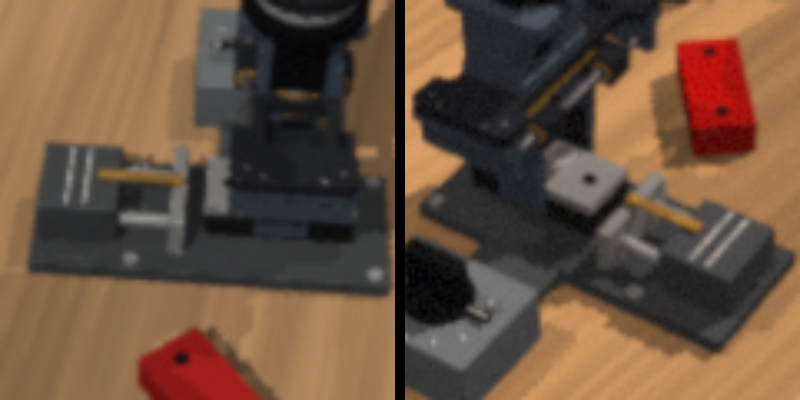

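Request:
carry_out(
  commands=[
    [0, 0, 0, 0, 0, 4, -1],
    [0, 0, 0, 0, 0, 7, -1],
    [0, 0, 0, 0, 0, 9, -1],
    [0, 0, 0, 0, 0, 9, -1],
  ],
)

```text
time_s: 10.6
ee_pos: [458.2, -42.3, 20.7]
ee_rot: [180.0, -0.0, -172.2]
force: [-0.8, 0.4, -4.2]
gripper_width: 45.7
gripper_force: 35.0
```

Request:
carry_out(
  commands=[
    [0, 0, 0, 0, 0, 0.5, -1],
    [0, 0, 0, 0, 0, 1, -1],
    [0, 0, 0, 0, 0, 1, -1],
  ],
)

```text
time_s: 10.9
ee_pos: [458.6, -42.3, 20.1]
ee_rot: [-180.0, 0.0, -172.2]
force: [-0.4, 0.4, -2.9]
gripper_width: 45.7
gripper_force: 35.0
```

Request:
carry_out(
  commands=[
    [0, 0, 0, 0, 0, 0.5, -1],
    [0, 0, 0, 0, 0, 0.8, -1],
    [0, 0, 0, 0, 0, 0.8, -1],
  ],
)

```text
time_s: 11.2
ee_pos: [458.6, -42.3, 20.1]
ee_rot: [-180.0, 0.0, -172.2]
force: [-3.0, 0.4, 5.9]
gripper_width: 45.9
gripper_force: 35.0
```

Request:
carry_out(
  commands=[
    [0, 0, 0, 0, 0, -0.5, -1],
    [0, 0, 0, -3, 0, -0.5, -1],
    [0, 0, 0, -6, 0, -0.5, -1],
    [0, 0, 0, -9, 0, -0.5, -1],
    [0, 0, 0, -11, 0, -0.5, -1],
    [0, 0, 0, -11, 0, -0.5, -1],
  ],
)

```text
time_s: 11.8
ee_pos: [464.8, -40.8, 20.0]
ee_rot: [179.9, -0.5, -172.2]
force: [-11.7, -2.7, 14.0]
gripper_width: 45.7
gripper_force: 35.0
```

Request:
carry_out(
  commands=[
    [0, 0, 0, -2, 0, 0, -1],
    [0, 0, 0, -4, 0, 0, -1],
    [0, 0, 0, -6, 0, 0, -1],
    [0, 0, 0, -8, 0, 0, -1],
    [0, 0, 0, -9, 0, 0, -1],
    [0, 0, 0, -9, 0, 0, -1],
    [0, 0, 0, -9, 0, 0, -1],
  ],
)

```text
time_s: 12.5
ee_pos: [472.5, -39.6, 20.0]
ee_rot: [179.9, -0.7, -172.2]
force: [-14.3, -1.6, 16.4]
gripper_width: 45.5
gripper_force: 35.0
```

Request:
carry_out(
  commands=[
    [0, 0, 0, 0, 0, -0.4, -1],
    [0, 0, 0, 0, 0, -0.8, -1],
    [0, 0, 0, 0, 0, -0.8, -1],
  ],
)

```text
time_s: 12.8
ee_pos: [474.6, -39.4, 20.0]
ee_rot: [179.9, -0.4, -172.2]
force: [-7.6, 0.4, 5.0]
gripper_width: 45.7
gripper_force: 35.0
```

Run:
```python
from h import *
s=state();print(s["ee_pos"],s["ee_rot"],s["force"],s["torque"])
a=grab_frame("side")[:,:,::-1];b=grab_frame("scene")[:,:,::-1]
o=np.zeros((400,800,3),np.uint8);o[:,:395]=cv2.resize(a[170:290,290:409],(395,400));o[:,405:]=cv2.resize(b[210:330,225:344],(395,400))
cv2.imwrite("pics/m5.png",o)
```

```text
[474.6440345  -39.37190059  20.02958677] [ 179.92012286   -0.42583283 -172.17697242] [-7.55301969  0.42487698  5.04611764] [-0.04375826  1.38584208  0.02564119]
```

View pics/m5.png

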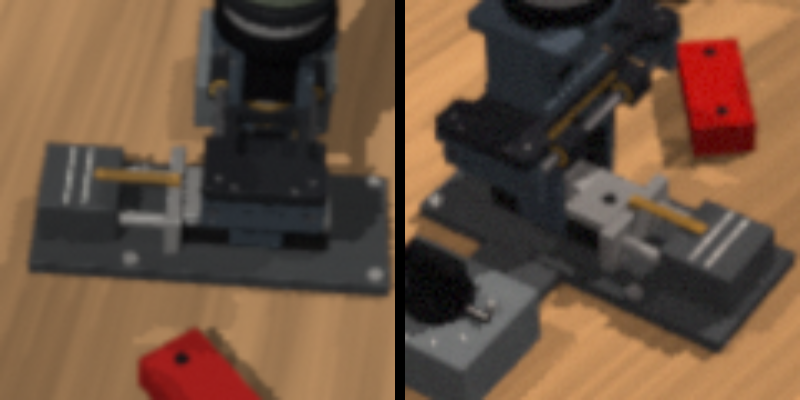

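Request:
carry_out(
  commands=[
    [0, 0, 0, -2, 0, -0.2, -1],
    [0, 0, 0, -4, 0, -0.4, -1],
    [0, 0, 0, -6, 0, -0.5, -1],
    [0, 0, 0, -8, 0, -0.5, -1],
    [0, 0, 0, -10, 0, -0.5, -1],
    [0, 0, 0, -10, 0, -0.5, -1],
    [0, 0, 0, -10, 0, -0.5, -1],
  ],
)

```text
time_s: 13.6
ee_pos: [482.6, -38.3, 20.0]
ee_rot: [179.9, -0.7, -172.1]
force: [-10.5, -1.8, 4.1]
gripper_width: 45.8
gripper_force: 35.0
```

```bash
cat > st.py <<'E'
from h import *
s=state();th=np.radians(7.8);r=np.array([[np.cos(th),np.sin(th)],[-np.sin(th),np.cos(th)]])
print(r@(s["ee_pos"][:2]-[473.2,-40.3]),s["ee_pos"][2],s["ee_rot"],r@s["force"][:2],s["force"][2],s["torque"],s["time_s"])
E
python3 st.py
```

```text
[9.62437519 0.74712056] 20.038620676890766 [ 179.90777928   -0.66024482 -172.1477292 ] [-10.63251289  -0.34895718] 4.111869615312935 [-0.31523697  1.58717305  0.03602337] 13.6
```

Request:
carry_out(
  commands=[
    [0, 0, 0, -2, 0, -0.1, -1],
    [0, 0, 0, -4, 0, -0.2, -1],
    [0, 0, 0, -5, 0, -0.2, -1],
    [0, 0, 0, -5, 0, -0.2, -1],
    [0, 0, 0, -5, 0, -0.2, -1],
    [0, 0, 0, -5, 0, -0.2, -1],
  ],
)

```text
time_s: 14.2
ee_pos: [486.3, -37.7, 20.1]
ee_rot: [179.9, -0.8, -172.1]
force: [-13.4, -2.8, 6.9]
gripper_width: 45.9
gripper_force: 35.0
```

```bash
python3 st.py
python3 - <<'E'
from h import *
a=grab_frame("side")[:,:,::-1];b=grab_frame("scene")[:,:,::-1]
o=np.zeros((400,800,3),np.uint8);o[:,:395]=cv2.resize(a[170:290,290:409],(395,400));o[:,405:]=cv2.resize(b[210:330,225:344],(395,400))
cv2.imwrite("pics/m6.png",o)
E
```

```text
[13.28349028  0.76164418] 20.136472210725618 [ 179.89976735   -0.81075626 -172.13892801] [-13.66855211  -0.94203539] 6.908506058587949 [-0.43590013  1.9315585   0.00593774] 14.2
```

View pics/m6.png

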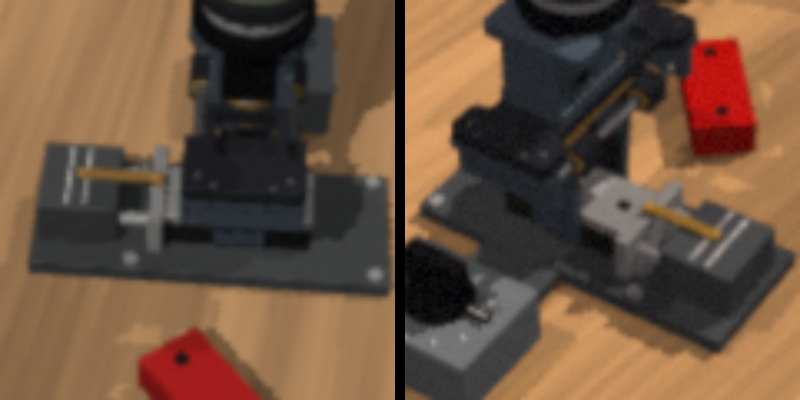

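Request:
carry_out(
  commands=[
    [0, 0, 0, 0, 0, 0, -1],
    [0, 0, 0, 0, 0, 0, -1],
    [0, 0, 0, 0, 0, 0, -1],
    [0, 0, 0, 0, 0, 0, -1],
    [0, 0, 0, 0, 0, 0, -1],
    [0, 0, 0, 0, 0, 0, -1],
  ],
)

```text
time_s: 14.9
ee_pos: [486.3, -37.7, 20.1]
ee_rot: [179.9, -0.8, -172.1]
force: [-13.2, -2.7, 6.9]
gripper_width: 45.7
gripper_force: 35.0
```

```bash
python3 st.py; python3 -c "
from workcell import workorder
print(workorder.job_done())"
```

```text
[13.3031059   0.76569352] 20.148726869714782 [ 179.90000371   -0.80872186 -172.13788894] [-13.46733383  -0.88672542] 6.9253914138540615 [-0.44891295  1.95062267 -0.01483323] 14.9
the job is handed in; nothing more can be done
None
```

Job handed in at 14.9 s, with no verdict returned: the knob is at its zero stop, and the pad is gripped flat, square and centred on the bed, pressed to an estimated 13 mm of stop travel (about 8 N) with the pointer between the lines; I saw no contact with the other things on the counter.

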